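# Load the end-drilling jig with ash pipe sections

## Robot

A 6-joint arm with a two-finger parallel gripper is mounted at the origin on the work surface. World frame = base frame: x ahead of the robot, y to its left, z up, the work surface at z = 0. Lengths are in m, angles in rad, forces in N, time in s.
With the tool pointing down it reaches from about 0.275 to 0.975 m from the base axis. Payload 8.4 kg.
Tool frame: the origin (TCP) lies on the centre line of the jaws, within the pads' length; the fingertips stand 19 mm ahead of it and the grasp point (between the pads) is the TCP (robot.tip_reach is the distance from the TCP to the fingertips, in m); z points along the fingers, y is the line along which they close (so a half turn about z gives the same grasp; the last joint's range is limited). The gripper opens to 92 mm and grips with 3 to 60 N. Pads are 20 mm wide; open, the fingers measure 128 mm over their backs; the gripper's body (75 mm by 189 mm) begins 69 mm behind the grasp point.
Start: joints at [1.126, 0.353, 1.633, -0, 1.155, -0.002], TCP at [0.268, 0.565, 0.234] pointing down, gripper open.
Joint ranges: [-2.63, 2.63], [-0.92, 2.1], [0.06, 2.66], [-1.3, 4.44], [0, 2.69], [-3.02, 3.02]. Speed limits (rad/s): [2.22, 2.22, 2.79, 3.14, 3.14, 3.14].

## Interface

Orientations are given as a unit quaternion [x, y, z, w].
In Python, from bench import robot, eyes gives the robot as it stands.
- The arm moves only by the shell command python3 -m handwheel 'ROWS' [FORCE]. ROWS is text: rows parted by semicolons, each of 7 numbers parted by spaces: the shift along the tool's x, y, z in cm, then the turn, a rotation vector about the tool's x, y, z in rad, then the finger opening in cm, from 0 to 9.19. In form: x y z ax ay az hand; .... A call has 1 to 20 rows; each row is the pose to reach, as a shift and turn from the pose commanded when the call began, along the tool's axes at that moment; what a row does not reach only later rows make up. A row lasts 1/12 s, in which the tool goes at most 41.7 mm and 7.16 degrees, less where a joint would pass 70% of its speed; a pose out of reach is approached as far as the arm can. A call with a gripper value outside its range is refused whole. The fingers move at their own pace and stop on an object; FORCE is the grip in N (left out, the last holds). Time passes only in rows, so rows that repeat a pose let the fingers close. It gives the time, the measured TCP pose, the force, the opening and the grip force at its end, in the units of the state.
- robot.observe(): the state, without advancing time (a new reading comes with each control period).
- eyes.grab_frame(name): name is "scene" or "side" or "wrist"; returns a dict with "frame" (384x512x3 uint8, red, green, blue), "range_z" (384x512 float32, m along the optical axis (not along the pixel's ray), 0 where there is no reading), "intrinsics" (3x3 intrinsics, pixels), "origin" and "orientation" of the camera in the world. Camera axes: x right, y down, z forward; pixel columns grow to the right and rows downward; lengths in m; the calibration is good to about 2 mm. A picture is of the moment at which its call begins.
- robot.job_done(): hands the job in; it is judged then, once.
The state is a dict: "clock": time; "joint_positions": joint angles; "qd": joint speeds; "joint_efforts": joint torques, N m; "tcp_pos": TCP position; "tcp_rot": TCP orientation; "ft_force": force on the tool from outside, world axes, zero at the start; "ft_torque": the same for the moment, N m; "finger_gap": finger opening in m; "gripper_force": force on a finger pad.
Only numpy, scipy, OpenCV 4.12 (cv2) and the standard library are available. Lean on these libraries where they do the work, as an engineer would, in place of code of your own. Each camera call takes 0.05 s, during which the arm holds its last target. There are 200 camera calls.

## Task

The drilling jig on the shelf holds only one of its four ash pipe sections; two more stand in front of it and one has fallen on its side. Set the fallen one upright on the shelf and let go of it, then push the three upright, in single file, between the jig's rails behind the first, and slide the end stop in until all four stand snug in a row against the end wall with no gaps. Leave the dove whistle, the horn call, the tuning rod and the hand drill where they are.

Things in the scene. Friction and masses are not known exactly. Their poses are not given: they have to be found in the camera images.
- jig: Wooden drilling jig fixed to the shelf. Origin on the shelf at the foot of the end wall's inner face, mid channel; y along the channel from end wall to mouth, x across, z up. End wall: y -24 to 0 mm, 84 wide, 86 high. Two rails 26 mm high, 18 thick leave a channel 34 mm wide with no floor: sections slide on the shelf. Packed tight, the four sections are centred at y 16, 48, 80 and 112 mm
- jig_mouth (a point): point on the shelf, mid channel, where the rails end (y 157 mm in the jig's frame); the rails are straight to y 136 mm, then flare to about 54 mm apart here. Sections go in here, because the guide bar covers the channel
- guide_bar (a point): middle of the underside of the steel guide bar with four brass drill bushings, 86 mm above the shelf, y 48 mm in the jig's frame. The bar is 18 mm wide, runs over the channel from the wall to y 120 mm; bushing tops at 96 mm. A strap at y 57 to 71 mm carries it on two 8 mm pillars standing on the rails at x -29 and +29 mm; their nuts reach 98 mm
- stop (a joint): sliding end stop of the jig, in m: 0 is drawn fully back; grows as it slides along mid channel to the end wall (range 0 to 0.16). Its front face is at y = 0.25 minus this value in the jig's frame. Starts at 0 to 0.03, so about 60 to 90 mm of open shelf lie between mouth and stop; about 0.122 when four sections are packed. About 2 N of friction; stays where left; its track is flush with the shelf
- stop_knob (a point): middle of the turned knob on top of the stop, 79 mm above the shelf, at the height to grip; the knob is 26 mm across there, its top is at 89 mm. It lies 42 mm behind the stop's front face.
- stop_face (a point): centre of the stop's front face, 30 mm above the shelf; the stop is a wooden block 30 mm wide, 60 mm long and 59 mm high behind this face, so it passes between the rails
- pipe_a: plain pale ash tube section, a straight cylinder 32 mm across and 80 mm tall with flat ends (narrow dark bore), 30 to 65 g; origin at its centre, z along its length; either end may be down. Starts standing on the shelf on the robot's side of the jig.
- pipe_b: plain pale ash tube section, a straight cylinder 32 mm across and 80 mm tall with flat ends (narrow dark bore), 30 to 65 g; origin at its centre, z along its length; either end may be down. Starts standing on the shelf on the robot's side of the jig.
- pipe_c: plain pale ash tube section, a straight cylinder 32 mm across and 80 mm tall with flat ends (narrow dark bore), 30 to 65 g; origin at its centre, z along its length; either end may be down. Starts standing in the jig's channel near the end wall, up to about 30 mm from it.
- pipe_d: plain pale ash tube section, a straight cylinder 32 mm across and 80 mm tall with flat ends (narrow dark bore), 30 to 65 g; origin at its centre, z along its length; either end may be down. Starts lying on its side on the shelf (origin 16 mm above it) on the robot's side of the jig; it can roll.
- dove: bystander: red-glazed clay dove whistle, about 125 mm long and 74 mm high, beyond the jig; origin under its foot
- horn_call: bystander: dark horn bird call, a flared horn 95 mm long and 36 mm across, lying beyond the jig; origin under its middle
- tuning_rod: bystander: brass rod 10 mm thick and 255 mm long with square ends, lying on the robot's left (+y); origin under its middle, x along it
- drill: bystander: steel hand drill with gear wheel, crank and wooden handle, 360 mm long and 76 mm high at its crank knob, lying on the robot's right (-y); origin under its frame, x along it to the bit
Mind the look-alikes: they are no part of the job. Leave any green look-alike of the pipe_a alone.

How it is judged:
On the way:
1. the fallen section stands upright on the shelf, let go (angle between the z axis of pipe_d and the z axis of jig, either way round below 0.08 rad and height (world z) of pipe_d between 0.035 and 0.045 m and linear speed of pipe_d below 0.02 m/s and contact force between pipe_d and the fingers below 0.1 N), for 0.2 s.
At the end, for the whole second after the job is handed in: All four sections stand upright on the shelf between the rails in single file (within 4 mm of the channel's centre line, tilt under 0.08 rad), at rest and let go; the stop is at rest, its joint above 0.1185: at most 3.5 mm of slack in all from end wall to stop (value of joint stop above 0.1185 m and velocity of joint stop below 0.005 m/s and x of pipe_a in the frame of jig between -0.004 and 0.004 m and y of pipe_a in the frame of jig between 0.012 and 0.118 m and z of pipe_a in the frame of jig between 0.035 and 0.045 m and angle between the z axis of each of pipe_a, pipe_b, pipe_c, pipe_d and the z axis of jig, either way round below 0.08 rad and linear speed of each of pipe_a, pipe_b, pipe_c, pipe_d below 0.02 m/s and contact force between each of pipe_a, pipe_b, pipe_c, pipe_d and the fingers below 0.1 N and x of pipe_b in the frame of jig between -0.004 and 0.004 m and y of pipe_b in the frame of jig between 0.012 and 0.118 m and z of pipe_b in the frame of jig between 0.035 and 0.045 m and x of pipe_c in the frame of jig between -0.004 and 0.004 m and y of pipe_c in the frame of jig between 0.012 and 0.118 m and z of pipe_c in the frame of jig between 0.035 and 0.045 m and x of pipe_d in the frame of jig between -0.004 and 0.004 m and y of pipe_d in the frame of jig between 0.012 and 0.118 m and z of pipe_d in the frame of jig between 0.035 and 0.045 m); the robot touches nothing.
It fails at once if the clay dove whistle is disturbed (moved more than 25 mm) (distance of dove from where it was at the start of the episode above 0.025 m).
It fails at once if the horn bird call is disturbed (moved more than 25 mm) (distance of horn_call from where it was at the start of the episode above 0.025 m).
It fails at once if the brass tuning rod is disturbed (moved more than 25 mm) (distance of tuning_rod from where it was at the start of the episode above 0.025 m).
It fails at once if the hand drill is disturbed (moved more than 25 mm) (distance of drill from where it was at the start of the episode above 0.025 m).
It also fails if it takes over 72 s, if anything falls off the work surface, if the arm or the gripper's body presses on something with over 40 N, if the wrist force passes 120 N, or if a joint passes its speed limit or range.

## Working session

There is one attempt and no reset: what is moved stays moved. The work goes in short steps, Python scripts to look and compute and a shell command to move; the robot and the scene stay as the last step left them, time stands still between calls to the robot, and variables do not carry over. Pictures are saved under pics/ and viewed, at most 10 in all, crops included, and the job is handed in when it is done.

```bash
ls; mkdir -p pics
cat > h.py <<'E'
import numpy as np, cv2
from scipy.spatial.transform import Rotation as R
from bench import robot, eyes
def cloud(f):
    K=f["intrinsics"];z=f["range_z"];v,u=np.indices(z.shape)
    p=np.stack([(u-K[0][2])/K[0][0]*z,(v-K[1][2])/K[1][1]*z,z],-1)
    o=np.array(f["orientation"]); M=R.from_quat(o).as_matrix() if o.size==4 else o.reshape(3,3)
    P=p@M.T+np.array(f["origin"]); P[z==0]=np.nan
    return P
def save(f,n,crop=None,s=1):
    im=f["frame"][:,:,::-1]
    if crop: im=im[crop[1]:crop[3],crop[0]:crop[2]]
    cv2.imwrite("pics/"+n,cv2.resize(im,None,fx=s,fy=s,interpolation=cv2.INTER_CUBIC))
E
python3 - <<'E'
from h import *
for n in("scene","side"):
    f=eyes.grab_frame(n);save(f,n+".png",s=1.5);np.savez(n+".npz",P=cloud(f),im=f["frame"])
    print(n,f["origin"],f["orientation"])
s=robot.observe();print(s)
E
```

```text
pics
scene [ 1.35595767 -0.64793149  0.94060501] [ 0.81876379  0.3947459  -0.17566504 -0.37807846]
side [ 0.19255401 -0.73918729  1.03122479] [ 0.90594971 -0.2301481   0.08900877 -0.34404128]
{'clock': 0.1, 'joint_positions': array([ 1.12563220e+00,  3.53595510e-01,  1.63404573e+00,  4.32155473e-05,
        1.15522933e+00, -2.37577009e-03]), 'qd': array([ 0.00113342, -0.00210939, -0.00288407,  0.00058383, -0.00142815,
        0.00061411]), 'joint_efforts': array([ 4.89275808e-04, -5.94910061e+01, -3.34923720e+01,  7.00489827e-02,
        1.84101361e-02, -2.31642980e-05]), 'tcp_pos': array([0.26757805, 0.56435198, 0.23293439]), 'tcp_rot': array([ 2.19598462e-01,  9.75590133e-01, -6.18643044e-04, -1.61059997e-04]), 'ft_force': array([ 0.27971641, -0.02266053,  0.55853645]), 'ft_torque': array([ 0.00455528, -0.03653163,  0.03867997]), 'gripper_force': 0.0, 'finger_gap': 0.09176404980426685}
```

View pics/scene.png

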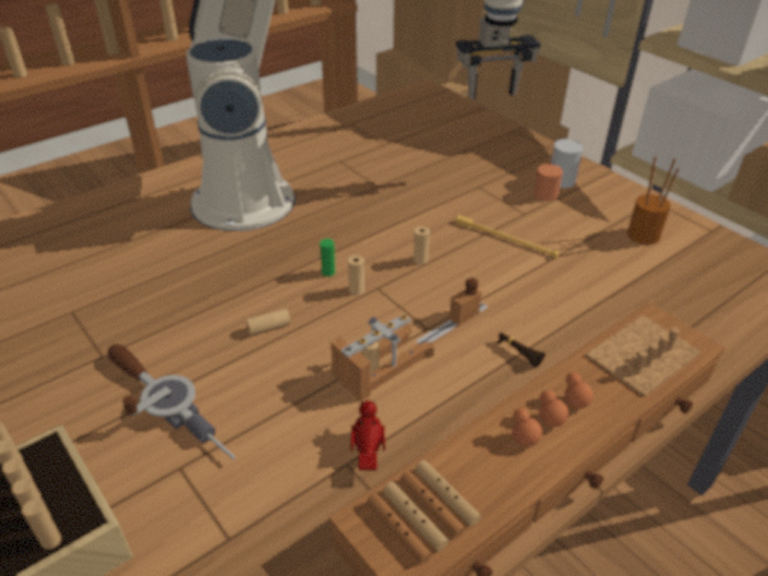

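View pics/side.png

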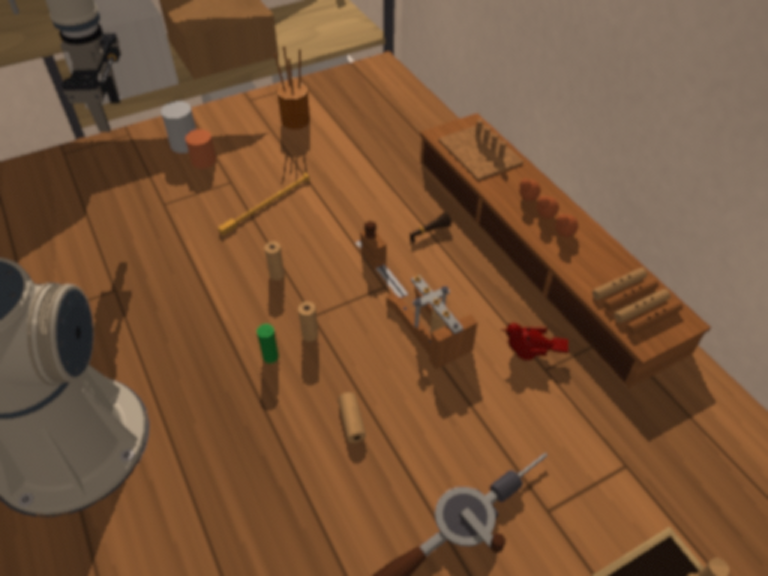

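The scene view (at 1.5x) shows the fallen pipe at (268,321), pale standing pipes at (356,275) and (422,245), a green look-alike at (328,258) that I'll leave alone, and the jig around (385,350) with its stop knob at (472,287). In the side view, the fallen pipe is at (352,417), the pale pipes at (308,322) and (274,262), the green one at (268,343), and the knob at (370,230).

```bash
cat > ana.py <<'E'
from h import *
D=[np.load(n+".npz") for n in("scene","side")]
def box(P,u,v,r): return P[v-r:v+r,u-r:u+r].reshape(-1,3)
for d,spots in zip(D,[dict(d=(268,321),a=(356,275),b=(422,245),green=(328,258),knob=(472,287),drill=(190,400),dove=(368,430),horn=(522,348),rod=(505,237)),
                     dict(d=(352,417),a=(308,322),b=(274,262),green=(268,343),knob=(370,230),horn=(432,228),rod=(265,205),dove=(530,342))]):
    P=d["P"]
    for k,(u,v) in spots.items():
        q=box(P,int(u/1.5),int(v/1.5),26);q=q[np.isfinite(q[:,0])]
        c=P[int(v/1.5),int(u/1.5)]
        q=q[(q[:,2]>0.006)&(np.linalg.norm(q[:,:2]-c[:2],axis=1)<0.075)]
        top=q[q[:,2]>q[:,2].max()-0.008]
        print(k,np.round(c,3),"n",len(q),"min",q.min(0).round(3),"max",q.max(0).round(3),"topmid",((top.min(0)+top.max(0))/2).round(4))
    # dump top view
pts=np.concatenate([d["P"].reshape(-1,3) for d in D]);col=np.concatenate([d["im"].reshape(-1,3) for d in D])
m=np.isfinite(pts[:,0])&(pts[:,2]>0.006)&(pts[:,2]<.15);pts=pts[m];col=col[m]
# map: 1px=1mm; col= (0.4 - y), row = 0.9-x
im=np.full((600,800,3),30,np.uint8)
o=np.argsort(pts[:,2]);pts=pts[o];col=col[o]
c=np.round((0.45-pts[:,1])*1000).astype(int);r=np.round((0.9-pts[:,0])*1000).astype(int)
k=(c>0)&(c<799)&(r>0)&(r<599)
for cc,rr,bb in zip(c[k],r[k],col[k]): im[rr:rr+2,cc:cc+2]=bb[::-1]
cv2.imwrite("pics/top.png",im)
E
python3 ana.py
```

```text
d [ 0.442 -0.195  0.03 ] n 336 min [ 0.371 -0.264  0.006] max [ 0.513 -0.124  0.038] topmid [ 0.4348 -0.1885  0.0344]
a [0.46  0.005 0.058] n 288 min [ 0.392 -0.064  0.006] max [0.504 0.074 0.086] topmid [0.4478 0.0168 0.0826]
b [0.461 0.182 0.054] n 272 min [0.388 0.118 0.006] max [0.533 0.25  0.088] topmid [0.4527 0.1885 0.0842]
green [ 0.374 -0.005  0.053] n 322 min [ 0.302 -0.066  0.006] max [0.448 0.06  0.087] topmid [0.3964 0.009  0.0831]
knob [0.657 0.137 0.087] n 487 min [0.583 0.07  0.006] max [0.707 0.201 0.095] topmid [0.6482 0.1483 0.0907]
drill [ 0.536 -0.406  0.036] n 1038 min [ 0.462 -0.47   0.006] max [ 0.611 -0.349  0.053] topmid [ 0.5061 -0.444   0.0486]
dove [ 0.789 -0.218  0.058] n 749 min [ 0.719 -0.271  0.006] max [ 0.845 -0.149  0.077] topmid [ 0.759  -0.194   0.0733]
horn [0.798 0.139 0.029] n 299 min [0.725 0.067 0.006] max [0.846 0.209 0.04 ] topmid [0.8209 0.1433 0.0359]
rod [0.51  0.393 0.009] n 177 min [0.439 0.32  0.006] max [0.582 0.466 0.022] topmid [0.511  0.3903 0.0178]
d [ 0.429 -0.199  0.031] n 397 min [ 0.409 -0.241  0.007] max [ 0.456 -0.149  0.036] topmid [ 0.4322 -0.1934  0.0325]
a [ 0.441 -0.002  0.064] n 346 min [ 0.367 -0.034  0.006] max [0.493 0.053 0.084] topmid [0.4141 0.0084 0.0803]
b [0.446 0.174 0.056] n 247 min [0.414 0.119 0.006] max [0.509 0.225 0.085] topmid [0.4516 0.1855 0.0811]
green [ 0.358 -0.015  0.069] n 288 min [ 0.309 -0.024  0.006] max [0.428 0.016 0.086] topmid [3.618e-01 3.000e-04 8.180e-02]
knob [0.641 0.137 0.083] n 382 min [0.608 0.097 0.006] max [0.703 0.163 0.091] topmid [0.6454 0.1427 0.0874]
horn [0.792 0.137 0.019] n 190 min [0.739 0.092 0.006] max [0.846 0.176 0.04 ] topmid [0.8275 0.1412 0.036 ]
rod [0.508 0.391 0.008] n 118 min [0.439 0.353 0.006] max [0.579 0.418 0.021] topmid [0.5069 0.3891 0.0168]
dove [ 0.772 -0.228  0.055] n 664 min [ 0.742 -0.268  0.006] max [ 0.844 -0.178  0.075] topmid [ 0.7568 -0.1969  0.0713]
```

View pics/top.png

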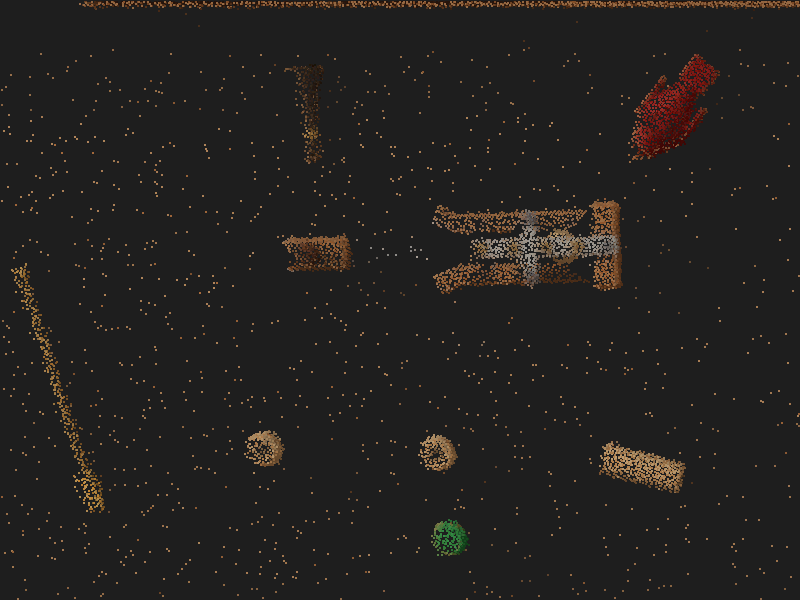

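The top map (1 px = 1 mm, x = 0.9 − row, y = 0.45 − col) shows pipe d at about (0.433,-0.193), a at (0.448,0.014), b at (0.452,0.186), green at (0.362,0) and the jig axis along about +y at x≈0.65. Next I'll fit d's axis and the jig axis more precisely.

```bash
cat >> ana.py <<'E'
print("-----")
print([x for x in dir(robot) if x[0]!='_'])
def sel(P,x0,x1,y0,y1,z0,z1): return P[(P[:,0]>x0)&(P[:,0]<x1)&(P[:,1]>y0)&(P[:,1]<y1)&(P[:,2]>z0)&(P[:,2]<z1)]
for d in D+[None]:
    P=pts if d is None else d["P"].reshape(-1,3)
    q=sel(P,.39,.48,-.25,-.14,.012,.045);m=np.median(q,0)
    for _ in range(5):
        m=q[:,:2].mean(0);w,v=np.linalg.eigh(np.cov((q[:,:2]-m).T));ax=v[:,1]*np.sign(v[1,1]);t=(q[:,:2]-m)@ax;n=(q[:,:2]-m)@v[:,0]
        q=q[(abs(n)<.02)&(abs(t)<.045)]; 
    lo,hi=np.percentile(t,[1,99]);l2,h2=np.percentile(n,[1,99])
    print("d c",(m+ax*(lo+hi)/2+v[:,0]*(l2+h2)/2).round(4),"ax",ax.round(3),"len",(hi-lo).round(3),"w",(h2-l2).round(3),"z",q[:,2].max().round(3))
    for n,b in dict(a=(.41,.48,-.02,.05,.03,.09),b=(.42,.49,.15,.22,.03,.09),wall=(.6,.71,-.175,-.138,.05,.1),bar=(.63,.68,-.13,-.03,.083,.12),stoptop=(.62,.68,.09,.17,.045,.07),knob=(.62,.68,.12,.17,.07,.1),mouth=(.59,.71,0,.03,.008,.04),railm=(.59,.71,-.05,-.02,.012,.04)).items():
        q=sel(P,*b);lo,hi=np.percentile(q,[2,98],axis=0);print(n,len(q),"mid",((lo+hi)/2).round(4),"lo",lo.round(4),"hi",hi.round(4))
E
python3 ana.py | sed -n '/-----/,$p'
```

```text
-----
['PlanningError', 'job_done', 'observe', 'tip_reach']
d c [ 0.4362 -0.19  ] ax [0.255 0.967] len 0.079 w 0.026 z 0.038
a 194 mid [0.4498 0.0143 0.0588] lo [0.435  0.0007 0.0323] hi [0.4646 0.0279 0.0853]
b 176 mid [0.4536 0.1877 0.0581] lo [0.4385 0.1737 0.0307] hi [0.4687 0.2016 0.0855]
wall 476 mid [ 0.657  -0.1533  0.0745] lo [ 0.6159 -0.1661  0.0517] hi [ 0.6981 -0.1406  0.0973]
bar 282 mid [ 0.6536 -0.08    0.092 ] lo [ 0.6319 -0.128   0.0843] hi [ 0.6753 -0.0319  0.0997]
stoptop 194 mid [0.6484 0.1343 0.056 ] lo [0.6337 0.1055 0.0456] hi [0.6632 0.1632 0.0663]
knob 71 mid [0.6476 0.1456 0.083 ] lo [0.6361 0.1358 0.0722] hi [0.6592 0.1554 0.0938]
mouth 87 mid [0.6535 0.0087 0.0203] lo [0.613  0.0007 0.0092] hi [0.6939 0.0168 0.0315]
railm 110 mid [ 0.6541 -0.035   0.0223] lo [ 0.6211 -0.0496  0.0126] hi [ 0.6871 -0.0205  0.0321]
d c [ 0.432  -0.1923] ax [0.235 0.972] len 0.08 w 0.031 z 0.036
a 214 mid [0.4462 0.0111 0.0574] lo [ 0.4313 -0.0039  0.0315] hi [0.461  0.026  0.0834]
b 190 mid [0.4509 0.1853 0.0576] lo [0.4361 0.1695 0.0323] hi [0.4658 0.201  0.0829]
wall 481 mi
[... 655 characters left out ...]
4319 -0.0032  0.0316] hi [0.4638 0.0277 0.0845]
b 366 mid [0.452  0.1859 0.058 ] lo [0.4363 0.1704 0.0311] hi [0.4677 0.2015 0.085 ]
wall 957 mid [ 0.6556 -0.1552  0.0739] lo [ 0.6138 -0.1692  0.0515] hi [ 0.6973 -0.1413  0.0963]
bar 560 mid [ 0.6549 -0.0799  0.0928] lo [ 0.6321 -0.1277  0.086 ] hi [ 0.6776 -0.0321  0.0995]
stoptop 356 mid [0.6473 0.1324 0.0559] lo [0.6319 0.1026 0.0457] hi [0.6627 0.1622 0.0662]
knob 132 mid [0.6463 0.1436 0.0824] lo [0.6346 0.132  0.0718] hi [0.658  0.1553 0.093 ]
mouth 123 mid [0.651  0.0085 0.0204] lo [6.084e-01 4.000e-04 9.700e-03] hi [0.6935 0.0165 0.0311]
railm 187 mid [ 0.6517 -0.035   0.0219] lo [ 0.6165 -0.0496  0.0121] hi [ 0.687  -0.0204  0.0316]
```

```bash
cat > calc.py <<'E'
# usage: calc.py x y z yaw_of_tool_y(deg) tilt(deg, about tool y; + points tool z toward tool x)
import sys
from h import *
s=robot.observe();x,y,z,a,t=map(float,sys.argv[1:6]);a=np.radians(a)
Y=np.array([np.cos(a),np.sin(a),0]);Z=np.array([0,0,-1.]);X=np.cross(Y,Z)
G=R.from_matrix(np.stack([X,Y,Z],1))*R.from_euler('y',t,degrees=True)
C=R.from_quat(s["tcp_rot"])
print("shift cm",(C.inv().apply(np.array([x,y,z])-s["tcp_pos"])*100).round(2),"rot",(C.inv()*G).as_rotvec().round(3),"t",s["clock"],"q",s["joint_positions"].round(2))
E
python3 calc.py .4365 -.179 .16 -14.5 0
```

```text
shift cm [-47.11 -59.92   7.37] rot [-1.000e-03  1.000e-03  1.381e+00] t 0.1 q [ 1.13  0.35  1.63  0.    1.16 -0.  ]
```

```bash
r="-47.1 -59.9 7.4 0 0 1.38 6"; python3 -m handwheel '-47.1 -59.9 7.4 0 0 1.38 6;-47.1 -59.9 7.4 0 0 1.38 6;-47.1 -59.9 7.4 0 0 1.38 6;-47.1 -59.9 7.4 0 0 1.38 6;-47.1 -59.9 7.4 0 0 1.38 6;-47.1 -59.9 7.4 0 0 1.38 6;-47.1 -59.9 7.4 0 0 1.38 6;-47.1 -59.9 7.4 0 0 1.38 6;-47.1 -59.9 7.4 0 0 1.38 6;-47.1 -59.9 7.4 0 0 1.38 6;-47.1 -59.9 7.4 0 0 1.38 6;-47.1 -59.9 7.4 0 0 1.38 6;-47.1 -59.9 7.4 0 0 1.38 6;-47.1 -59.9 7.4 0 0 1.38 6;-47.1 -59.9 7.4 0 0 1.38 6;-47.1 -59.9 7.4 0 0 1.38 6;-47.1 -59.9 7.4 0 0 1.38 6;-47.1 -59.9 7.4 0 0 1.38 6;-47.1 -59.9 7.4 0 0 1.38 6;-47.1 -59.9 7.4 0 0 1.38 6' 10
python3 - <<'E'
from h import *
f=eyes.grab_frame("wrist");save(f,"w1.png",s=1.5);P=cloud(f)
q=P.reshape(-1,3);q=q[(q[:,0]>.38)&(q[:,0]<.49)&(q[:,1]>-.25)&(q[:,1]<-.13)&(q[:,2]>.012)&(q[:,2]<.045)]
m=q[:,:2].mean(0);w,v=np.linalg.eigh(np.cov((q[:,:2]-m).T));ax=v[:,1]*np.sign(v[1,1]);t=(q[:,:2]-m)@ax;n=(q[:,:2]-m)@v[:,0]
lo,hi=np.percentile(t,[1,99]);l2,h2=np.percentile(n,[1,99])
print(len(q),"d c",(m+ax*(lo+hi)/2+v[:,0]*(l2+h2)/2).round(4),"ang",np.degrees(np.arctan2(*ax)),hi-lo,h2-l2,q[:,2].max())
E
```

```text
clock: 1.77
tcp_pos: [0.4372, -0.1815, 0.1591]
tcp_rot: [0.791, 0.611, -0.0, 0.0]
ft_force: [-0.2, 1.3, 0.9]
finger_gap: 0.06
gripper_force: 0.0
2073 d c [ 0.4328 -0.1913] ang 14.040417109757918 0.07862818456126479 0.030555544457010395 0.033918416338244994
```

View pics/w1.png

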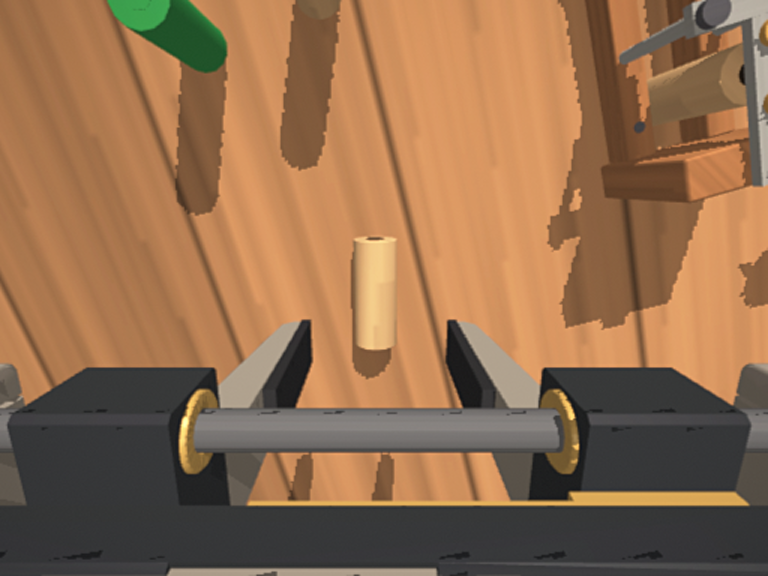

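Pipe d lies between the pads at (375,293), at world (0.433,-0.191), 34 mm high and 79 mm long, which fits its size. I'll tilt -25° and take it 12 mm off centre.

```bash
python3 calc.py .4357 -.1797 .06 -14.2 -25;python3 calc.py .4357 -.1797 .0245 -14.2 -25; python3 calc.py .4357 -.1797 .15 -14.2 65
```

```text
shift cm [-0.04 -0.06  9.91] rot [-0.003 -0.437 -0.007] t 1.8167 q [-0.39  0.21  2.02  0.    0.91 -0.14]
shift cm [-0.04 -0.06 13.46] rot [-0.003 -0.437 -0.007] t 1.8167 q [-0.39  0.21  2.02  0.    0.91 -0.14]
shift cm [-0.03 -0.07  0.91] rot [ 0.003  1.134 -0.007] t 1.8167 q [-0.39  0.21  2.02  0.    0.91 -0.14]
```

```bash
python3 -m handwheel '0 -0.1 6 0 -0.437 0 6;0 -0.1 6 0 -0.437 0 6;0 -0.1 8 0 -0.437 0 6;0 -0.1 10 0 -0.437 0 6;0 -0.1 12 0 -0.437 0 6;0 -0.1 13.4 0 -0.437 0 6;0 -0.1 13.4 0 -0.437 0 6;0 -0.1 13.4 0 -0.437 0 6' 15; python3 calc.py .4357 -.1797 .0245 -14.2 -25
```

```text
clock: 2.48
tcp_pos: [0.4349, -0.1769, 0.0254]
tcp_rot: [0.771, 0.599, -0.172, 0.132]
ft_force: [0.2, -0.2, 0.3]
finger_gap: 0.0599
gripper_force: 0.0
shift cm [-0.19  0.14  0.19] rot [-0.003  0.001 -0.001] t 2.4833 q [-0.08  0.51  2.11 -0.68  0.73  0.73]
```

```bash
python3 -m handwheel '0 0 0 0 0 0 2;0 0 0 0 0 0 2;0 0 0 0 0 0 2;0 0 0 0 0 0 2;0 0 0 0 0 0 2;0 0 0 0 0 0 2;-1 0 -2 0 0 0 2;-2.1 0 -4.5 0 0 0 2;-3.4 0 -7.3 0 0 0 2;-4.6 0 -10 0 0 0 2;-4.6 0 -10 0 0 0 2;-4.6 0 -10 0 0 0 2' 25; python3 calc.py .46 -.13 .13 -14.2 65
```

```text
clock: 3.48
tcp_pos: [0.4369, -0.1776, 0.1371]
tcp_rot: [0.772, 0.598, -0.17, 0.134]
ft_force: [-0.5, 0.4, -0.5]
finger_gap: 0.0314
gripper_force: 25.0
shift cm [ 5.    1.04 -1.54] rot [ 0.006  1.571 -0.003] t 3.4833 q [-0.08  0.3   2.06 -0.55  0.93  0.53]
```

```bash
python3 -m handwheel '1 0.5 -1 0 0.15 0 2;2 1 -1.5 0 0.3 0 2;5 1 -1.5 0 0.45 0 2;5 1 -1.5 0 0.6 0 2;5 1 -1.5 0 0.7 0 2;5 1 -1.5 0 0.8 0 2;5 1 -1.5 0 0.9 0 2;5 1 -1.5 0 1 0 2;5 1 -1.5 0 1.1 0 2;5 1 -1.5 0 1.2 0 2;5 1 -1.5 0 1.3 0 2;5 1 -1.5 0 1.4 0 2;5 1 -1.5 0 1.5 0 2;5 1 -1.5 0 1.571 0 2;5 1 -1.5 0 1.571 0 2;5 1 -1.5 0 1.571 0 2;5 1 -1.5 0 1.571 0 2;5 1 -1.5 0 1.571 0 2'
python3 - <<'E'
from h import *
for n in("side","scene"):
    f=eyes.grab_frame(n);P=cloud(f).reshape(-1,3);c=f["frame"].reshape(-1,3).astype(int)
    if n=="side": save(f,"s2.png",crop=(150,130,370,320),s=3)
    q=P[(abs(P[:,0]-.46)<.05)&(abs(P[:,1]+.13)<.05)&(P[:,2]>.03)&(c[:,0]>130)&(c[:,0]-c[:,2]>35)]
    print(n,len(q),q.min(0).round(3) if len(q) else 0,q.max(0).round(3) if len(q) else 0)
E
python3 calc.py .46 -.13 .13 -14.2 65
```

```text
clock: 4.98
tcp_pos: [0.4585, -0.1295, 0.1284]
tcp_rot: [0.667, 0.517, 0.424, -0.329]
ft_force: [-0.5, 0.9, 0.6]
finger_gap: 0.0315
gripper_force: 25.0
side 23 [ 0.474 -0.159  0.131] [ 0.488 -0.113  0.155]
scene 157 [ 0.412 -0.161  0.077] [ 0.487 -0.102  0.165]
shift cm [ 0.11  0.14 -0.06] rot [ 0.003  0.002 -0.   ] t 5.0833 q [-0.84  0.71  1.89  0.85  1.47 -1.13]
```

View pics/s2.png

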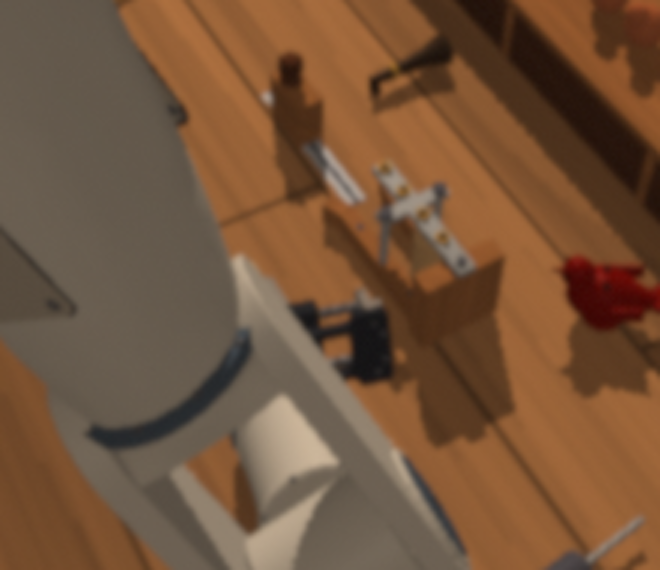

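The arm hides the gripper at about (350,340) in the side view. The scene cloud puts the pipe's bottom at about z 0.074, which matches the kinematics, so I'll lower it now.

```bash
python3 -m handwheel '-2 0 0.93 0 0 0 2;-4 0 1.87 0 0 0 2;-5.5 0 2.56 0 0 0 2;-6 0 2.8 0 0 0 2;-6.2 0 2.9 0 0 0 2;-6.2 0 2.9 0 0 0 2;-6.2 0 2.9 0 0 0 2'; python3 -m handwheel '-0.09 0 0.04 0 0 0 2;-0.18 0 0.08 0 0 0 2;-0.18 0 0.08 0 0 0 2'
```

```text
clock: 5.67
tcp_pos: [0.4588, -0.13, 0.0605]
tcp_rot: [0.667, 0.517, 0.425, -0.329]
ft_force: [-0.7, 0.2, 0.0]
finger_gap: 0.0313
gripper_force: 25.0
clock: 5.92
tcp_pos: [0.4586, -0.1301, 0.058]
tcp_rot: [0.667, 0.517, 0.425, -0.329]
ft_force: [-0.3, 0.5, -0.5]
finger_gap: 0.0314
gripper_force: 25.0
```

```bash
python3 -m handwheel '-0.09 0 0.04 0 0 0 2;-0.18 0 0.08 0 0 0 2;-0.18 0 0.08 0 0 0 2'; python3 -m handwheel '-0.09 0 0.04 0 0 0 2;-0.09 0 0.04 0 0 0 2;-0.09 0 0.04 0 0 0 2' | grep -E "tcp_pos|ft"; python3 -m handwheel '-0.09 0 0.04 0 0 0 2;-0.09 0 0.04 0 0 0 2;-0.09 0 0.04 0 0 0 2' | grep -E "tcp_pos|ft"
```

```text
clock: 6.17
tcp_pos: [0.4584, -0.1299, 0.0556]
tcp_rot: [0.667, 0.517, 0.424, -0.329]
ft_force: [-0.2, 0.1, -0.2]
finger_gap: 0.0314
gripper_force: 25.0
tcp_pos: [0.4584, -0.1299, 0.0547]
ft_force: [0.3, -0.6, -0.3]
tcp_pos: [0.4584, -0.13, 0.0537]
ft_force: [0.5, 0.3, 0.4]
```

```bash
for i in 1; do python3 -m handwheel '-0.09 0 0.04 0 0 0 2;-0.09 0 0.04 0 0 0 2;-0.09 0 0.04 0 0 0 2' | grep -E "tcp_pos|ft";  python3 -m handwheel '-0.09 0 0.04 0 0 0 2;-0.09 0 0.04 0 0 0 2;-0.09 0 0.04 0 0 0 2' | grep -E "tcp_pos|ft"; done
python3 - <<'E'
from h import *
f=eyes.grab_frame("scene");P=cloud(f).reshape(-1,3);c=f["frame"].reshape(-1,3).astype(int)
q=P[(abs(P[:,0]-.46)<.04)&(abs(P[:,1]+.13)<.04)&(P[:,2]>.0)&(c[:,0]>150)&(c[:,0]-c[:,2]>35)&(c[:,1]>110)]
for z in np.arange(0,.12,.01):
    s=q[(q[:,2]>=z)&(q[:,2]<z+.01)]
    if len(s)>2: print(round(z,2),len(s),np.median(s,0).round(3))
E
```

```text
tcp_pos: [0.4585, -0.13, 0.0533]
ft_force: [-0.8, -1.9, 4.3]
tcp_pos: [0.4586, -0.1299, 0.0532]
ft_force: [-2.5, -3.0, 10.9]
0.0 155 [ 0.485 -0.127  0.003]
0.01 6 [ 0.476 -0.115  0.016]
0.02 9 [ 0.475 -0.114  0.024]
0.03 3 [ 0.472 -0.108  0.032]
0.06 11 [ 0.472 -0.116  0.067]
0.07 20 [ 0.464 -0.115  0.077]
0.08 48 [ 0.464 -0.119  0.082]
```

Contact came at 11 N with the pipe upright. I'll release it and back out along the tool axis.

```bash
python3 -m handwheel '0.1 0 0 0 0 0 3.3;0.1 0 0 0 0 0 3.6;0.1 0 0 0 0 0 5;0.1 0 0 0 0 0 6;0.1 0 0 0 0 0 6;0.1 0 -1.5 0 0 0 6;0.1 0 -3.5 0 0 0 6;0.1 0 -6 0 0 0 6;2 0 -9 0 0 0 6;4 0 -11 0 0 0 6;6 0 -12 0 0 0 6;6 0 -12 0 0 0 6'
python3 - <<'E'
from h import *
f=eyes.grab_frame("scene");P=cloud(f).reshape(-1,3);c=f["frame"].reshape(-1,3).astype(int)
save(f,"s3.png",crop=(130,120,350,290),s=3)
q=P[(abs(P[:,0]-.46)<.04)&(abs(P[:,1]+.13)<.04)&(P[:,2]>.0)&(c[:,0]>150)&(c[:,0]-c[:,2]>35)&(c[:,1]>110)]
for z in np.arange(0,.12,.01):
    s=q[(q[:,2]>=z)&(q[:,2]<z+.01)]
    if len(s)>2: print(round(z,2),len(s),np.median(s,0).round(3))
E
python3 calc.py .452 .187 .14 1.7 0
```

```text
clock: 8.22
tcp_pos: [0.4382, -0.2135, 0.1606]
tcp_rot: [0.667, 0.518, 0.425, -0.326]
ft_force: [1.2, -1.0, -0.2]
finger_gap: 0.0601
gripper_force: 0.0
0.0 173 [ 0.483 -0.127  0.003]
0.01 9 [ 0.475 -0.114  0.016]
0.02 10 [ 0.475 -0.114  0.027]
0.03 9 [ 0.476 -0.116  0.036]
0.04 13 [ 0.474 -0.113  0.044]
0.05 6 [ 0.476 -0.115  0.055]
0.06 10 [ 0.476 -0.114  0.065]
0.07 12 [ 0.474 -0.114  0.078]
0.08 53 [ 0.464 -0.119  0.083]
shift cm [14.95 -8.64 36.12] rot [ 0.163 -1.123 -0.25 ] t 8.2667 q [-0.96  0.7   1.78  0.76  1.6  -1.08]
```

View pics/s3.png

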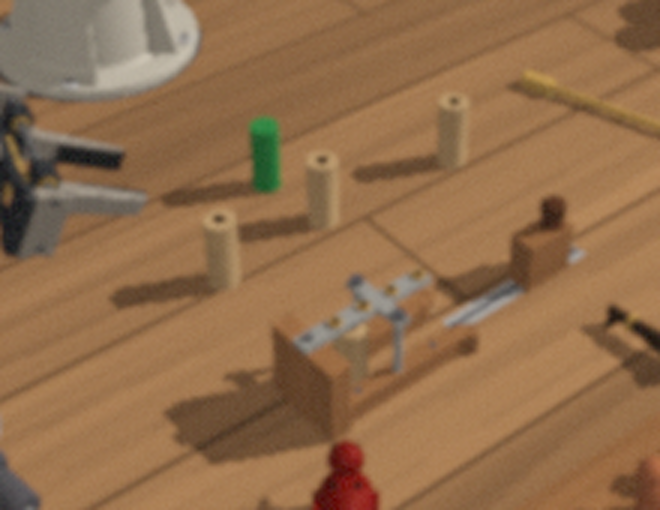

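All three sections now stand: d at (222,250), a at (322,190) and b at (452,130), with green at (265,155) untouched. d stands at about (0.461,-0.120) and goes into the jig first.

```bash
python3 calc.py .461 -.120 .14 1.7 0
```

```text
shift cm [ 2.37 -0.08  9.44] rot [ 0.163 -1.123 -0.25 ] t 8.2667 q [-0.96  0.7   1.78  0.76  1.6  -1.08]
```

```bash
python3 -m handwheel '1 0 -2 0.163 -1.123 -0.25 6;1 0 -2 0.163 -1.123 -0.25 6;1 0 -2 0.163 -1.123 -0.25 6;1 0 -2 0.163 -1.123 -0.25 6;1 0 -2 0.163 -1.123 -0.25 6;1 0 -2 0.163 -1.123 -0.25 6;1 0 0 0.163 -1.123 -0.25 6;1.5 0 3 0.163 -1.123 -0.25 6;2 0 6 0.163 -1.123 -0.25 6;2.4 -0.1 9.4 0.163 -1.123 -0.25 6;2.4 -0.1 9.4 0.163 -1.123 -0.25 6;2.4 -0.1 9.4 0.163 -1.123 -0.25 6;2.4 -0.1 9.4 0.163 -1.123 -0.25 6'
cat > top.py <<'E'
# top.py x y : wrist look, centre of pipe top near x y
import sys
from h import *
x,y=map(float,sys.argv[1:3]);f=eyes.grab_frame("wrist");P=cloud(f).reshape(-1,3)
q=P[(np.hypot(P[:,0]-x,P[:,1]-y)<.035)&(P[:,2]>.074)&(P[:,2]<.088)]
(c,r)=cv2.minEnclosingCircle(q[:,:2].astype(np.float32)) if len(q)>5 else (None,None)
lo,hi=np.percentile(q,[2,98],axis=0);print(len(q),"circ",c,r,"mid",(lo+hi)/2,"ext",hi-lo)
E
python3 top.py .461 -.12; python3 calc.py .461 -.120 .055 1.7 0
```

```text
clock: 9.35
tcp_pos: [0.4603, -0.1182, 0.1385]
tcp_rot: [0.696, 0.718, 0.0, -0.003]
ft_force: [-0.2, -0.2, 0.3]
finger_gap: 0.0601
gripper_force: 0.0
1161 circ (0.46151256561279297, -0.12089657038450241) 0.016016244888305664 mid [ 0.46135236 -0.12014488  0.07900589] ext [0.02816091 0.0288638  0.00511623]
shift cm [-0.11  0.09  8.37] rot [-0.003 -0.004  0.   ] t 9.4 q [-0.26  0.25  2.03  0.    0.87 -0.29]
```

```bash
python3 -m handwheel '-0.2 0.1 3 0 0 0 6;-0.2 0.1 6 0 0 0 6;-0.2 0.1 8.3 0 0 0 6;-0.2 0.1 8.3 0 0 0 6;-0.2 0.1 8.3 0 0 0 2;-0.2 0.1 8.3 0 0 0 2;-0.2 0.1 8.3 0 0 0 2;-0.2 0.1 8.3 0 0 0 2;-0.2 0.1 8.3 0 0 0 2;-0.2 0.1 7 0 0 0 2;-0.2 0.1 4 0 0 0 2;-0.2 0.1 1 0 0 0 2;-0.2 0.1 -2 0 0 0 2;-0.2 0.1 -2 0 0 0 2' 15; python3 calc.py .6515 -.003 .15 1.7 0
```

```text
clock: 10.57
tcp_pos: [0.4648, -0.1209, 0.1645]
tcp_rot: [0.696, 0.718, 0.002, 0.002]
ft_force: [2.3, -0.2, 0.5]
finger_gap: 0.0313
gripper_force: 15.0
shift cm [11.2  19.02  1.57] rot [ 0.006 -0.001  0.002] t 10.5667 q [-0.26  0.21  2.01  0.    0.92 -0.29]
```

```bash
python3 -m handwheel '4 4 0 0 0 0 2;8 8 0 0 0 0 2;11 12 0 0 0 0 2;11.2 15 0 0 0 0 2;11.2 18 0 0 0 0 2;11.2 18.7 0 0 0 0 2;11.2 18.7 0 0 0 0 2;11.2 18.7 0 0 0 0 2'
python3 - <<'E'
from h import *
f=eyes.grab_frame("wrist");save(f,"w4.png",s=1.5);P=cloud(f).reshape(-1,3);np.save("w4.npy",P.reshape(384,512,3))
s=robot.observe();print(s["tcp_pos"])
for n,b in dict(stoptop=(.6,.7,.08,.18,.052,.066),face=(.6,.7,.08,.12,.01,.05),knob=(.6,.7,.1,.18,.07,.1),railtop=(.59,.71,-.06,.03,.02,.032)).items():
    q=P[(P[:,0]>b[0])&(P[:,0]<b[1])&(P[:,1]>b[2])&(P[:,1]<b[3])&(P[:,2]>b[4])&(P[:,2]<b[5])]
    if len(q)<5: print(n,len(q));continue
    lo,hi=np.percentile(q,[2,98],axis=0);print(n,len(q),((lo+hi)/2).round(4),lo.round(4),hi.round(4))
    if n=="railtop":
        for y in np.arange(-.06,.03,.01):
            t=np.sort(q[(q[:,1]>=y)&(q[:,1]<y+.01)][:,0]); 
            if len(t)>5: g=np.diff(t);i=g.argmax();print(round(y,2),len(t),t[0].round(4),t[i].round(4),t[i+1].round(4),t[-1].round(4))
E
```

```text
clock: 11.23
tcp_pos: [0.6448, -0.0021, 0.158]
tcp_rot: [0.696, 0.718, -0.0, -0.003]
ft_force: [-0.8, -0.6, -0.2]
finger_gap: 0.0319
gripper_force: 15.0
[ 0.64379988 -0.00241992  0.1580852 ]
stoptop 1783 [0.6472 0.1293 0.0595] [0.6325 0.1034 0.057 ] [0.6619 0.1552 0.062 ]
face 181 [0.6481 0.1034 0.0304] [0.6345 0.1028 0.0112] [0.6617 0.1039 0.0496]
knob 1031 [0.6469 0.1413 0.0829] [0.6355 0.1325 0.0751] [0.6584 0.1502 0.0906]
railtop 1282 [ 0.651  -0.01    0.0246] [ 0.6121 -0.0336  0.0217] [0.69   0.0137 0.0275]
-0.05 6 0.6199 0.62 0.672 0.6721
-0.04 52 0.6175 0.6221 0.6695 0.687
-0.03 202 0.6175 0.6242 0.6691 0.6868
-0.02 238 0.6175 0.6305 0.6688 0.6861
-0.01 324 0.6121 0.6336 0.6693 0.6893
0.0 344 0.6086 0.6312 0.6713 0.6939
0.01 116 0.6139 0.6258 0.6753 0.6929
```

View pics/w4.png

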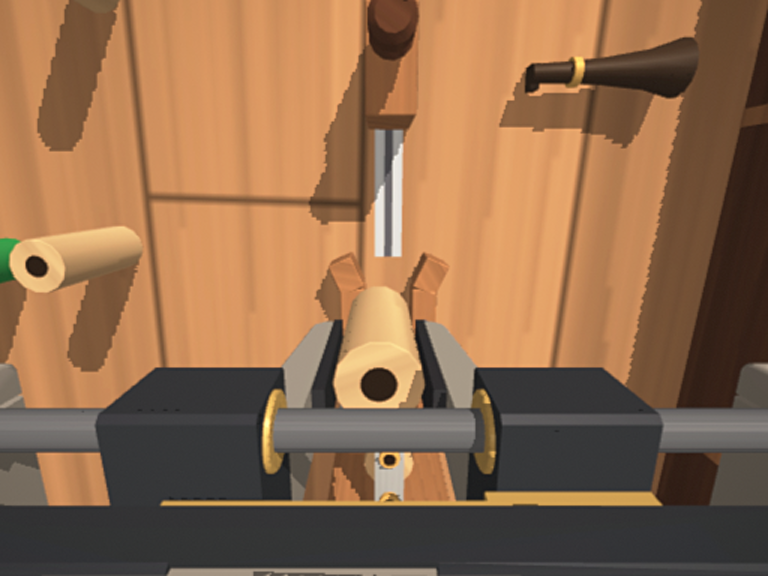

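The stop is at top centre (392,90), the rails' flares at (345,272) and (430,272), and pipe d is held over the mouth at (380,340). The fitted axis is x ≈ 0.651 − 0.029·y, the mouth is at y ≈ 0.0145 and the stop face at y ≈ 0.103.

```bash
python3 -m handwheel '0 0.7 0 0 0 0 2;0 0.7 0 0 0 0 2;0 0.7 0 0 0 0 2;0 0.7 0 0 0 0 2'; python3 calc.py .6513 -.003 .056 1.7 0
```

```text
clock: 11.62
tcp_pos: [0.6516, -0.0026, 0.159]
tcp_rot: [0.696, 0.718, 0.0, -0.002]
ft_force: [0.1, -0.3, -0.2]
finger_gap: 0.0314
gripper_force: 15.0
shift cm [-0.07 -0.   10.3 ] rot [-0.003 -0.003  0.001] t 11.6167 q [-0.01  0.47  1.64  0.    1.04 -0.04]
```

```bash
python3 -m handwheel '0 0 3 0 0 0 2;0 0 6 0 0 0 2;0 0 8.5 0 0 0 2;0 0 9.5 0 0 0 2;0 0 10.2 0 0 0 2;0 0 10.2 0 0 0 2;0 0 10.2 0 0 0 2'; python3 -m handwheel '0 0 0.1 0 0 0 2;0 0 0.1 0 0 0 2;0 0 0.1 0 0 0 3.3;0 0 0.1 0 0 0 3.6;0 0 0.1 0 0 0 4.5;0 0 0.1 0 0 0 5.5;0 0 0.1 0 0 0 5.5;0 0 -3 0 0 0 5.5;0 0 -6 0 0 0 5.5;0 0 -9 0 0 0 5.5;0 0 -9 0 0 0 5.5'; python3 top.py .651 -.003; python3 calc.py .448 .0125 .14 1.7 0
```

```text
clock: 12.2
tcp_pos: [0.6522, -0.002, 0.0576]
tcp_rot: [0.696, 0.718, 0.001, -0.002]
ft_force: [-0.2, -0.2, -1.3]
finger_gap: 0.0316
gripper_force: 15.0
clock: 13.12
tcp_pos: [0.6554, -0.0023, 0.1529]
tcp_rot: [0.696, 0.718, 0.003, 0.001]
ft_force: [1.2, 0.2, 0.6]
finger_gap: 0.0551
gripper_force: 0.0
1046 circ (0.65202796459198, -0.006166983395814896) 0.01991453766822815 mid [ 0.65257056 -0.00194387  0.07892631] ext [0.02792058 0.0292455  0.00573665]
shift cm [  2.11 -20.58   0.96] rot [ 0.004 -0.003  0.001] t 13.1667 q [-0.01  0.48  1.64  0.    1.02 -0.04]
```

```bash
python3 -m handwheel '0 -4 0 0 0 0 6;0.5 -8 0 0 0 0 6;1 -12 0 0 0 0 6;1.5 -16 0.5 0 0 0 6;2.1 -20 0.9 0 0 0 6;2.1 -20.4 0.9 0 0 0 6;2.1 -20.4 0.9 0 0 0 6;2.1 -20.4 0.9 0 0 0 6;2.1 -20.4 0.9 0 0 0 6'; python3 top.py .448 .0125; python3 calc.py .448 .0125 .056 1.7 0
```

```text
clock: 13.92
tcp_pos: [0.4492, 0.0125, 0.1385]
tcp_rot: [0.696, 0.718, 0.001, -0.002]
ft_force: [-0.2, -0.0, 0.4]
finger_gap: 0.0599
gripper_force: 0.0
1175 circ (0.44768550992012024, 0.01302562840282917) 0.01619635336101055 mid [0.44722224 0.01364602 0.07902457] ext [0.02804925 0.02919856 0.00503735]
shift cm [-0.02 -0.11  8.24] rot [-0.001 -0.003  0.001] t 13.9667 q [ 0.02  0.21  2.08  0.    0.85 -0.01]
```

```bash
python3 -m handwheel '0.06 -0.15 3 0 0 0 6;0.06 -0.15 6 0 0 0 6;0.06 -0.15 8.3 0 0 0 6;0.06 -0.15 8.3 0 0 0 6;0.06 -0.15 8.3 0 0 0 2;0.06 -0.15 8.3 0 0 0 2;0.06 -0.15 8.3 0 0 0 2;0.06 -0.15 8.3 0 0 0 2;0.06 -0.15 8.3 0 0 0 2;0.06 -0.15 5 0 0 0 2;0.06 -0.15 1.5 0 0 0 2;0.06 -0.15 -2 0 0 0 2;0.06 3.5 -3 0 0 0 2;0.4 7.5 -3 0 0 0 2;1 11.5 -3 0 0 0 2;1.4 15.5 -3 0 0 0 2;1.4 18.5 -3 0 0 0 2;1.4 20 -3 0 0 0 2;1.4 20.15 -3 0 0 0 2;1.4 20.15 -3 0 0 0 2' 15;python3 -m handwheel '0 0 0 0 0 0 2;0 0 0 0 0 0 2;0 0 0 0 0 0 2'; python3 calc.py .6503 .0325 .057 1.7 0
```

```text
clock: 15.63
tcp_pos: [0.6485, 0.0326, 0.1678]
tcp_rot: [0.696, 0.718, 0.0, -0.002]
ft_force: [-0.2, 0.4, 1.1]
finger_gap: 0.0317
gripper_force: 15.0
clock: 15.88
tcp_pos: [0.6474, 0.0325, 0.1682]
tcp_rot: [0.696, 0.718, 0.0, -0.002]
ft_force: [0.4, 0.6, -1.0]
finger_gap: 0.0322
gripper_force: 15.0
shift cm [-0.05  0.32 11.12] rot [-0.003 -0.003  0.001] t 15.8833 q [0.05 0.45 1.64 0.   1.05 0.01]
```

```bash
python3 -m handwheel '0 0.3 3 0 0 0 2;0 0.3 6.5 0 0 0 2;0 0.3 9.5 0 0 0 2;0 0.3 10.5 0 0 0 2;0 0.3 11 0 0 0 2;0 0.3 11 0 0 0 2;0 0.3 11 0 0 0 2'; python3 -m handwheel '0 0 0.1 0 0 0 2;0 0 0.1 0 0 0 2;0 0 0.1 0 0 0 3.3;0 0 0.1 0 0 0 3.6;0 0 0.1 0 0 0 4.5;0 0 0.1 0 0 0 5.5;0 0 0.1 0 0 0 5.5;0 0 -3 0 0 0 5.5;0 0 -6 0 0 0 5.5;0 0 -9 0 0 0 5.5;0 0 -9 0 0 0 5.5'; python3 top.py .650 .0325; python3 calc.py .452 .187 .14 1.7 0
```

```text
clock: 16.47
tcp_pos: [0.6519, 0.0331, 0.0593]
tcp_rot: [0.696, 0.718, 0.001, -0.002]
ft_force: [-0.1, 0.0, 0.2]
finger_gap: 0.0319
gripper_force: 15.0
clock: 17.38
tcp_pos: [0.6548, 0.0329, 0.154]
tcp_rot: [0.696, 0.718, 0.003, 0.001]
ft_force: [0.9, 0.6, 0.1]
finger_gap: 0.0549
gripper_force: 0.0
1514 circ (0.6505157947540283, 0.02284366823732853) 0.026186980307102203 mid [0.65248445 0.02333142 0.07866725] ext [0.02758998 0.04808207 0.00583566]
shift cm [ 16.03 -19.69   1.13] rot [ 0.004 -0.004  0.001] t 17.4333 q [0.05 0.48 1.64 0.   1.02 0.01]
```

```bash
python3 -m handwheel '2 -4 0 0 0 0 6;5 -7 0 0 0 0 6;8 -10 0 0 0 0 6;11 -13 0.5 0 0 0 6;14 -16 0.9 0 0 0 6;16 -19 0.9 0 0 0 6;16 -19.6 0.9 0 0 0 6;16 -19.6 0.9 0 0 0 6;16 -19.6 0.9 0 0 0 6'; python3 top.py .452 .187; python3 calc.py .452 .187 .056 1.7 0
```

```text
clock: 18.18
tcp_pos: [0.4507, 0.1867, 0.1397]
tcp_rot: [0.696, 0.718, 0.0, -0.002]
ft_force: [-0.7, 0.6, -0.1]
finger_gap: 0.06
gripper_force: 0.0
1160 circ (0.4517498314380646, 0.18691124022006989) 0.01603783294558525 mid [0.45166711 0.18740688 0.07912866] ext [0.02804964 0.02899234 0.00498377]
shift cm [0.03 0.06 8.38] rot [-0.002 -0.003  0.001] t 18.2333 q [0.39 0.26 2.01 0.01 0.87 0.35]
```

```bash
python3 -m handwheel '0 0.05 3 0 0 0 6;0 0.05 6 0 0 0 6;0 0.05 8.4 0 0 0 6;0 0.05 8.4 0 0 0 6;0 0.05 8.4 0 0 0 2;0 0.05 8.4 0 0 0 2;0 0.05 8.4 0 0 0 2;0 0.05 8.4 0 0 0 2;0 0.05 8.4 0 0 0 2;0 0.05 5 0 0 0 2;0 0.05 1.5 0 0 0 2;0 0.05 -2 0 0 0 2;-2 3 -3 0 0 0 2;-4.5 6 -3 0 0 0 2;-7 9 -3 0 0 0 2;-9.5 12 -3 0 0 0 2;-12 15 -3 0 0 0 2;-12.6 18.5 -3 0 0 0 2;-12.6 19.7 -3 0 0 0 2;-12.6 19.7 -3 0 0 0 2' 15;python3 -m handwheel '0 0 0 0 0 0 2;0 0 0 0 0 0 2;0 0 0 0 0 0 2'; python3 calc.py .649 .067 .057 1.7 0
```

```text
clock: 19.9
tcp_pos: [0.6543, 0.0659, 0.1695]
tcp_rot: [0.697, 0.717, 0.001, -0.001]
ft_force: [-0.8, -0.7, -1.1]
finger_gap: 0.0319
gripper_force: 15.0
clock: 20.15
tcp_pos: [0.6501, 0.0672, 0.1692]
tcp_rot: [0.696, 0.718, 0.0, -0.002]
ft_force: [0.2, -0.7, -0.6]
finger_gap: 0.0314
gripper_force: 15.0
shift cm [-0.05 -0.07 11.22] rot [-0.003 -0.003  0.002] t 20.15 q [0.1  0.46 1.62 0.   1.06 0.07]
```

```bash
python3 -m handwheel '0 -0.15 3 0 0 0 2;0 -0.15 6.5 0 0 0 2;0 -0.15 9.5 0 0 0 2;0 -0.15 10.6 0 0 0 2;0 -0.15 11.2 0 0 0 2;0 -0.15 11.2 0 0 0 2;0 -0.15 11.2 0 0 0 2'; python3 -m handwheel '0 0 0.1 0 0 0 2;0 0 0.1 0 0 0 2;0 0 0.1 0 0 0 3.3;0 0 0.1 0 0 0 3.6;0 0 0.1 0 0 0 4.5;0 0 0.1 0 0 0 5.5;0 0 0.1 0 0 0 5.5;0 0 -3 0 0 0 5.5;0 0 -6 0 0 0 5.5;0 0 -9 0 0 0 5.5;0 0 -9 0 0 0 5.5;-5 0 -9 0 0 0 5.5;-9 0 -9 0 0 0 5.5;-11 0 -9 0 0 0 5.5;-11 0 -9 0 0 0 5.5;-11 0 -9 0 0 0 5.5'
python3 - <<'E'
from h import *
f=eyes.grab_frame("wrist");save(f,"w5.png",s=1.5);P=cloud(f).reshape(-1,3)
for n,(y0,y1,z0,z1) in dict(p1=(-.015,.012,.074,.088),p2=(.02,.045,.074,.088),p3=(.055,.08,.074,.088),knob=(.11,.18,.07,.1)).items():
    q=P[(abs(P[:,0]-.65)<.035)&(P[:,1]>y0)&(P[:,1]<y1)&(P[:,2]>z0)&(P[:,2]<z1)]
    if len(q)>5:
        lo,hi=np.percentile(q,[2,98],axis=0);print(n,len(q),(lo+hi)/2,hi-lo)
E
python3 calc.py .6472 .143 .12 1.7 0
```

```text
clock: 20.73
tcp_pos: [0.6499, 0.0674, 0.0582]
tcp_rot: [0.696, 0.718, 0.001, -0.002]
ft_force: [0.5, 0.5, 0.2]
finger_gap: 0.0317
gripper_force: 15.0
clock: 22.07
tcp_pos: [0.6531, -0.0446, 0.1463]
tcp_rot: [0.697, 0.717, 0.0, -0.002]
ft_force: [-0.3, 1.0, 0.6]
finger_gap: 0.0547
gripper_force: 0.0
p1 1132 [ 0.65264824 -0.00174057  0.08032465] [0.02820747 0.02522593 0.00278437]
p2 1208 [0.65238314 0.0325532  0.08037801] [0.02801346 0.02366666 0.00288698]
p3 1366 [0.65064393 0.06738949 0.08044226] [0.02835839 0.0234515  0.00290801]
shift cm [18.64 -0.03  2.7 ] rot [-0.003 -0.004 -0.   ] t 22.1167 q [-0.07  0.49  1.64  0.    1.02 -0.1 ]
```

View pics/w5.png

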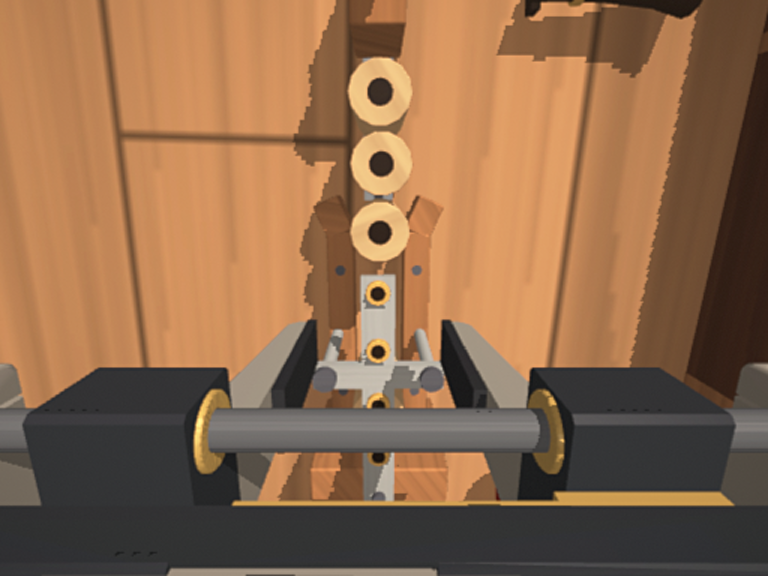

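The three sections stand in file at (380,90), (380,162) and (380,232), within about 1.5 mm of the axis and entering the flare. Next is the knob.

```bash
python3 -m handwheel '4 0 0 0 0 0 6;8 0 0 0 0 0 6;12 0 0 0 0 0 6;16 0 0 0 0 0 6;18.7 0 0 0 0 0 6;18.7 0 0 0 0 0 6;18.7 0 0 0 0 0 6;18.7 0 0 0 0 0 6'; python3 top.py .647 .144; python3 calc.py .647 .144 .081 1.7 0
```

```text
clock: 22.78
tcp_pos: [0.647, 0.1444, 0.147]
tcp_rot: [0.695, 0.719, 0.0, -0.002]
ft_force: [-0.5, -0.4, 0.6]
finger_gap: 0.06
gripper_force: 0.0
361 circ (0.6471384763717651, 0.14541050791740417) 0.013218022882938385 mid [0.64678812 0.14573081 0.08150254] ext [0.02445316 0.02446731 0.01293049]
shift cm [0.02 0.   6.61] rot [-0.003 -0.003  0.002] t 22.8333 q [0.21 0.5  1.62 0.   1.03 0.18]
```

```bash
python3 -m handwheel '0.15 0 3 0 0 0 6;0.15 0 5.5 0 0 0 6;0.15 0 6.5 0 0 0 6;0.15 0 6.5 0 0 0 6;0.15 0 6.5 0 0 0 2;0.15 0 6.5 0 0 0 2;0.15 0 6.5 0 0 0 2;0.15 0 6.5 0 0 0 2;0.15 0 6.5 0 0 0 2;0.15 0 6.5 0 0 0 2' 40; python3 -m handwheel '-0.5 0 0 0 0 0 2;-1 0 0 0 0 0 2;-1.5 0 0 0 0 0 2;-2 0 0 0 0 0 2;-2.5 0 0 0 0 0 2;-3 0 0 0 0 0 2;-3.5 0 0 0 0 0 2;-4 0 0 0 0 0 2;-4.5 0 0 0 0 0 2;-5 0 0 0 0 0 2;-5.5 0 0 0 0 0 2;-6 0 0 0 0 0 2;-6 0 0 0 0 0 2'
python3 - <<'E'
from h import *
f=eyes.grab_frame("side");save(f,"s6.png",crop=(200,120,370,260),s=4)
E
```

```text
clock: 23.67
tcp_pos: [0.6467, 0.1455, 0.0831]
tcp_rot: [0.696, 0.718, -0.0, -0.003]
ft_force: [-4.3, -0.6, 5.4]
finger_gap: 0.0244
gripper_force: 40.0
clock: 24.75
tcp_pos: [0.6486, 0.0852, 0.0831]
tcp_rot: [0.696, 0.718, 0.0, -0.003]
ft_force: [-4.6, -0.6, 8.9]
finger_gap: 0.0247
gripper_force: 40.0
```

View pics/s6.png

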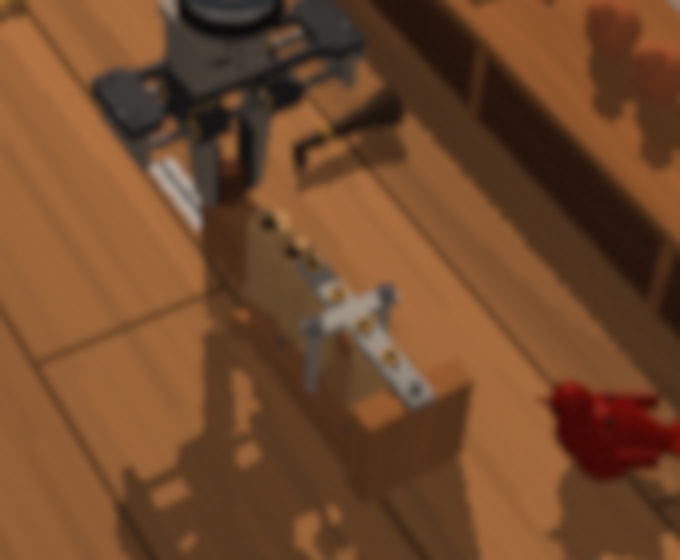

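The sections are in single file at (265,225) to (320,265), upright and entering under the bar. I'll keep pushing.

```bash
python3 -m handwheel '-0.5 0 0 0 0 0 2;-1 0 0 0 0 0 2;-1.5 0 0 0 0 0 2;-2 0 0 0 0 0 2;-2.5 0 0 0 0 0 2;-3 0 0 0 0 0 2;-3.5 0 0 0 0 0 2;-4 0 0 0 0 0 2;-4.5 0 0 0 0 0 2;-5 0 0 0 0 0 2;-5.3 0 0 0 0 0 2;-5.3 0 0 0 0 0 2'|grep -E "tcp_p|ft|cl"; for i in 1; do python3 -m handwheel '-0.1 0 0 0 0 0 2;-0.2 0 0 0 0 0 2;-0.2 0 0 0 0 0 2'|grep -E "tcp_p|ft"; python3 -m handwheel '-0.1 0 0 0 0 0 2;-0.2 0 0 0 0 0 2;-0.2 0 0 0 0 0 2'|grep -E "tcp_p|ft"; done
```

```text
clock: 25.8
tcp_pos: [0.6502, 0.0324, 0.0831]
ft_force: [-6.1, 0.1, 9.7]
tcp_pos: [0.6502, 0.031, 0.0831]
ft_force: [-5.7, 2.0, 10.6]
tcp_pos: [0.6503, 0.0291, 0.0831]
ft_force: [-4.6, 2.3, 9.8]
```

```bash
python3 -m handwheel '-0.1 0 0 0 0 0 2;-0.2 0 0 0 0 0 2;-0.2 0 0 0 0 0 2'|grep -E "tcp_p|ft"; python3 -m handwheel '-0.1 0 0 0 0 0 2;-0.2 0 0 0 0 0 2;-0.2 0 0 0 0 0 2'|grep -E "tcp_p|ft"
```

```text
tcp_pos: [0.6503, 0.0271, 0.0831]
ft_force: [-5.2, 2.1, 9.9]
tcp_pos: [0.6504, 0.0258, 0.0831]
ft_force: [-5.5, 5.9, 10.5]
```

```bash
python3 -m handwheel '-0.1 0 0 0 0 0 2;-0.15 0 0 0 0 0 2;-0.15 0 0 0 0 0 2'|grep -E "tcp_p|ft"; python3 -m handwheel '-0.1 0 0 0 0 0 2;-0.15 0 0 0 0 0 2;-0.15 0 0 0 0 0 2'|grep -E "tcp_p|ft"
```

```text
tcp_pos: [0.6504, 0.0256, 0.0831]
ft_force: [-5.9, 13.3, 10.4]
tcp_pos: [0.6504, 0.0254, 0.0831]
ft_force: [-5.0, 18.5, 11.2]
```

The row is snug at 18 N. I'll release, lift clear and check.

```bash
python3 -m handwheel '0.1 0 0 0 0 0 2;0.2 0 0 0 0 0 2.8;0.2 0 0 0 0 0 4;0.2 0 0 0 0 0 6;0.2 0 0 0 0 0 6;0.2 0 0 0 0 0 6;0.2 0 -3 0 0 0 6;-2 0 -6.5 0 0 0 6;-6 0 -9 0 0 0 6;-10 0 -9 0 0 0 6;-13 0 -9 0 0 0 6;-13 0 -9 0 0 0 6;-13 0 -9 0 0 0 6'|grep -E "tcp_p|ft|gap"
python3 - <<'E'
from h import *
f=eyes.grab_frame("wrist");save(f,"w7.png",s=1.5);P=cloud(f).reshape(-1,3)
for n,(y0,y1,z0,z1) in dict(pipes=(-.15,.01,.076,.083),stop=(-.03,.08,.052,.066),knob=(-.01,.06,.07,.1)).items():
    q=P[(abs(P[:,0]-.652)<.025)&(P[:,1]>y0)&(P[:,1]<y1)&(P[:,2]>z0)&(P[:,2]<z1)]
    if len(q)>5:
        lo,hi=np.percentile(q,[2,98],axis=0);print(n,len(q),(lo+hi)/2,lo,hi)
g=eyes.grab_frame("side");save(g,"s7.png",crop=(200,120,370,260),s=4)
E
```

```text
tcp_pos: [0.6551, -0.1107, 0.1713]
ft_force: [0.9, 0.1, -0.2]
finger_gap: 0.06
pipes 1234 [ 0.65297829 -0.08148627  0.07994555] [ 0.63581639 -0.14468904  0.07784443] [ 0.6701402  -0.01828349  0.08204668]
stop 1473 [0.65092868 0.01230154 0.05943518] [ 0.63606497 -0.01495069  0.05736081] [0.66579239 0.03955377 0.06150956]
knob 1012 [0.65075412 0.02504312 0.08300817] [0.63939375 0.01325763 0.0754957 ] [0.66211448 0.03682861 0.09052063]
```

View pics/w7.png

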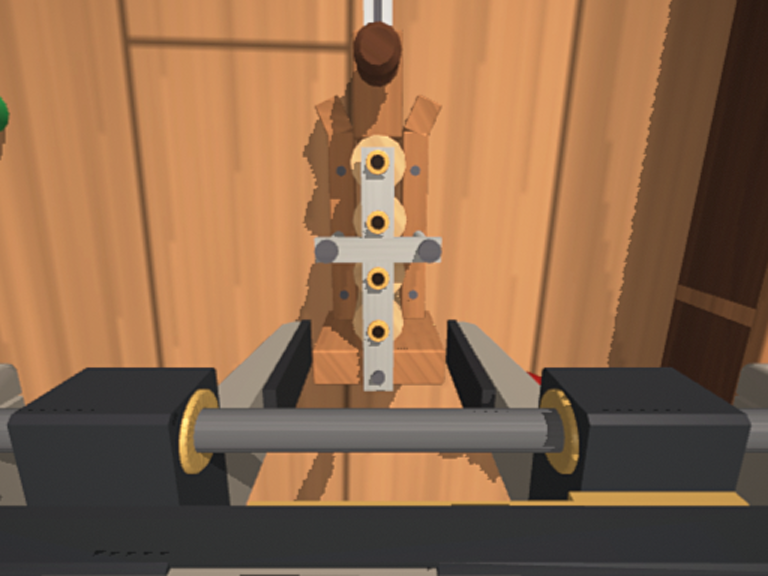

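All four sections sit centred under the bushings at (378,160), (378,222), (378,279) and (378,331). The stop is against them and the gripper is clear, so I'm handing in.

```bash
python3 -m handwheel '0 0 -3 0 0 0 6;0 0 -3 0 0 0 6;0 0 -3 0 0 0 6;0 0 -3 0 0 0 6' >/dev/null; python3 -c "
from bench import robot; print(robot.job_done())"
```

```text
the job is handed in; nothing more can be done
None
```

I stood the fallen section up and let go, lined all three up behind the first, slid the stop in until the row was snug at about 18 N, and handed the job in at about 29 s; the verdict wasn't shown, and I placed the sections at the jig's mouth by gripping them, so only the stop did the pushing.

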